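Bring a swinging torsion balance to zero and weigh a reagent jar

TASK

Weigh the brown reagent jar hanging on the torsion balance: with the weighing lever alone, bring the red needle to the zero mark, stop its swinging and keep it in the green zone for at least eight seconds, then let go of the lever and leave the needle floating steadily in the green zone. Work gently so that the needle is never flung across or slammed against its stops, do not touch the beam, needle, pan or jar, and leave the carton, the bottle and the tube rack where they stand.

Things in the scene. Friction and masses are not known exactly. Their poses are not given: they have to be found in the camera images.
- balance: Torsion balance fixed to the bench: grey base 170 x 170 x 32 mm, pedestal, white drum (148 mm across, axis level along x, 190 mm up). Origin: middle of the base, on the bench. x points to the side with needle, beam and pan (away from the robot), y to the end where the jar hangs, z up. The weighing lever is on the -x side. No part is higher than 350 mm.
- needle (a joint): Angle (rad) of the beam and its red needle: 0 = upright on the zero mark, positive = jar side down, needle leaning to the balance's +y. Stops at +-0.22; green zone +-0.07. Starts at rest on the +0.22 stop. Turning inertia with all it carries about 0.0069 kg m2; damping only about 0.0007 N m s/rad, so swings (period 3.2 to 4.4 s) die away over some 20 s.
- lever (a joint): Angle (rad) of the weighing lever: 0 upright, positive leaning to the balance's +y, limits +-1.1; starts at 0.88 to 1.0. Lowering the value lifts the jar. A friction brake of about 0.15 N m (1.1 N at the knob) keeps it where it is left. The value that balances the jar is unknown, between -0.7 and 0.7: about 0 for 110 g, 0.23 lower per 10 g more.
- knob (a point): Grip point: middle of the black handgrip, a bar 20 mm thick, 50 mm long along the balance's x, spinning freely on its pin: pinch it from above, fingers closing along the balance's y, and carry it along the arc without turning the tool. In the balance's frame (-80, 140 sin(lever), 190 + 140 cos(lever)) mm. The lever arm (6 x 12 mm) is at the bar's +x end; around the rest is free.
- lever_axis (a point): Point on the lever's axis: in the balance's frame (-46, 0, 190) mm. Lever, spring and beam turn about this same axis, parallel to the balance's x.
- spring (a point): Middle of the drum. The torsion spring in it joins lever and beam: torque on the beam = 0.06 N m/rad x (lever angle - needle angle).
- bob_center (a point): Brass bob, 26 mm across, 20 mm high, about 100 g (unknown by 12 %), on the needle 40 mm above the axis. It makes the beam top-heavy by about 0.040 N m/rad, so that the net stiffness of the needle is only about 0.020 N m/rad (0.015 to 0.025), and at rest a small lever move shifts the needle about three times as far (2.4 to 4).
- needle_tip (a point): Tip of the red needle, 130 mm from the axis; it moves to and fro in front of the white scale plate, about 29 mm each way. It counts as flung or slammed above 0.9 rad/s (0.12 m/s at the tip).
- zero_mark (a point): Where the needle's tip stands at zero: in front of the black line in the green zone (17 mm wide) of the white scale plate on the +x side of the drum.
- jar (a point): Brown reagent jar with white cap, 50 mm across, 64 mm high, about 110 g (unknown by 25 %), standing on a 40 g steel pan, 88 mm across, hung from the beam's +y end 140 mm from the axis; a 150 g steel counterweight sits 140 mm out on the other end. The point is the middle of the jar's underside. Not to be touched.
- carton: Reagent carton, white with purple and yellow stripes, 55 x 90 x 120 mm high, loose on the bench, origin under its middle. Leave alone.
- wash: Blue bottle with white cap, 60 mm diameter, 150 mm high, loose on the bench, origin under its middle. Leave alone.
- tube_rack: White rack 60 x 160 mm with four blood tubes, 93 mm high, loose on the bench, origin under its middle. Leave alone.

How it is judged:
On the way:
1. the needle is kept inside the green zone, within 0.07 rad of zero, for 8 s without a break (value of joint needle between -0.07 and 0.07 rad), for 8 s.
At the end, for the whole second after the job is handed in: The lever is let go and at rest, and the needle floats inside the green zone, within 0.07 rad of the zero mark, moving slower than 0.1 rad/s (all of step 1 and velocity of joint needle between -0.1 and 0.1 rad/s and velocity of joint lever between -0.03 and 0.03 rad/s); the robot touches nothing.
It fails at once if the needle is flung or slammed: it turns faster than 0.9 rad/s (velocity of joint needle above 0.9 rad/s or velocity of joint needle below -0.9 rad/s).
It fails at once if the robot touches the beam, needle, pan or jar (contact force between any of the fingers, the arm and needle above 0.3 N).
It fails at once if the carton, the bottle or the tube rack is shifted by more than 20 mm (distance of any of carton, wash, tube_rack from where it was at the start of the episode above 0.02 m).
It also fails if it takes over 58 s, if anything falls off the work surface, if the arm or the gripper's body presses on something with over 40 N, if the wrist force passes 120 N, or if a joint passes its speed limit or range.

ROBOT

A 6-joint arm with a two-finger parallel gripper is mounted at the origin on the work surface. World frame = base frame: x ahead of the robot, y to its left, z up, the work surface at z = 0. Lengths are in m, angles in rad, forces in N, time in s.
With the tool pointing down it reaches from about 0.25 to 0.775 m from the base axis. Payload 4 kg.
Tool frame: the origin (TCP) lies between the finger pads; the fingertips stand 19 mm ahead of it and the grasp point (between the pads) is the TCP; z points along the fingers, y is the line along which they close (so a half turn about z gives the same grasp; the last joint's range is limited). The gripper opens to 85 mm and grips with 20 to 120 N. Pads are 22 mm wide; open, the fingers measure 114 mm over their backs; the gripper's body (76 mm by 85 mm) begins 54 mm behind the grasp point. The pads swing forward as they close: fully open they stand 13 mm farther back than shut.
Start: joints at [-1.395, 0.087, 1.371, -0, 1.684, -0.103], TCP at [0.151, -0.529, 0.25] pointing down, gripper open.
Joint ranges: [-3.1, 3.1], [-0.76, 2.03], [0.27, 2.55], [-1.08, 4.22], [0.17, 2.65], [-2.57, 2.57]. Speed limits (rad/s): [2.79, 2.79, 3.14, 3.14, 3.14, 3.14].

INTERFACE

Orientations are given as a unit quaternion [w, x, y, z].
In Python, from workcell import bot gives the robot as it stands.
- The arm moves only by the tool send_rows, never from a script. Its argument "series" is text: rows parted by semicolons, each of 7 numbers parted by spaces: the finger opening in mm, from 0 to 85.4, then the shift along the world's x, y, z scaled (see below), then the turn, a rotation vector about the world's x, y, z scaled (see below). In form: hand x y z rx ry rz; .... A call has 1 to 20 rows; each row is the pose to reach, as a shift and turn from the pose commanded when the call began, turning the shorter way round; what a row does not reach only later rows make up. The controller multiplies each number of a shift by 300 mm and each number of a turn by 360 degrees. A row lasts 1/12 s, in which the tool goes at most 41.7 mm and 7.16 degrees, less where a joint would pass 70% of its speed; a pose out of reach is approached as far as the arm can. A call with a number of a shift or a turn outside -1 to 1 is refused whole. A call with a gripper value outside its range is refused whole. The fingers move at their own pace and stop on an object; "newtons" is the grip in N (left out, the last holds). Time passes only in rows, so rows that repeat a pose let the fingers close. It gives the time, the measured TCP pose, the force, the opening and the grip force at its end, in the units of the state.
- bot.get_state(): the state, without advancing time (a new reading comes with each control period).
- bot.capture(name): name is "scene" or "top" or "wrist"; returns a dict with "pixels" (480x640x3 uint8, red, green, blue), "intrinsics" (3x3 intrinsics, pixels), "k1" (the pictures are not rectified: a ray, as slopes to the right and down, at radius r is drawn at 1 + k1 r^2 times it, then the intrinsics apply), "world_to_cam" (4x4, takes a point from world to camera coordinates); the wrist camera has in their place "hand_eye" (4x4, takes a point from camera to tool coordinates, whose origin is the TCP and whose axes are the flange's). Camera axes: x right, y down, z forward; pixel columns grow to the right and rows downward; lengths in m; the calibration is good to about 2 mm. A picture is of the moment at which its call begins: read the wrist's pose just before it. There is no depth.
- bot.sign_off(): hands the job in; it is judged then, once.
Trained networks look in the newest picture that a camera, given by its name, has taken for a name from the list of things; names that differ only in an ending like _2 or _b are one class to them, and where a whole thing is asked for, a point or a joint stands for the part that bears it (a point fixed in the world has none). Each returns a list of dicts, best first, with "confidence" (0 to 1); they miss things now and then, are a little off and sometimes report something else, mostly with a low value. They report only what shows in the picture. A call takes as long as a camera call.
- bot.spot_in(camera, target): "centre" ([column, row] as shares, 0 to 1, of the picture: columns of its width, rows of its height, amid what is visible of it).
- bot.silhouettes(camera, target): "mask" (480x640 bool, what is visible of it) and "centre" ([column, row] as shares, 0 to 1, of the picture: columns of its width, rows of its height, amid what is visible of it).
The state is a dict: "clock": time; "joints": joint angles; "dq": joint speeds; "effort": joint torques, N m; "ee_pos": TCP position; "tcp_rot": TCP orientation; "wrist_force": force on the tool from outside, world axes, zero at the start; "ft_torque": the same for the moment, N m; "gripper_width": opening from 0.0 (shut) to 1.0 (fully open); "finger_force": force on a finger pad.
Only numpy, scipy, OpenCV 4.12 (cv2) and the standard library are available. Lean on these libraries where they do the work, as an engineer would, in place of code of your own. Each camera call takes 0.05 s, during which the arm holds its last target. There are 200 camera calls.

## Working session

There is one attempt and no reset: what is moved stays moved. The work goes in short steps, Python scripts to look and compute and a tool call to move; the robot and the scene stay as the last step left them, time stands still between calls to the robot, and variables do not carry over. Pictures are saved under pics/ and viewed, at most 10 in all, crops included, and the job is handed in when it is done.

Besides the shell and the picture viewer there is one more tool, called as name(argument=value, ...) on one line, values as JSON. send_rows: Moves the arm, as the interface text tells. Shifts and turns lie within -1 to 1; 1 stands for 300 mm of shift or 360 degrees of turn. Its arguments: {"type":"object","properties":{"series":{"type":"string"},"newtons":{"type":"number"}},"required":["series"]}

```bash
mkdir -p pics; cat > h.py <<'E'
import numpy as np, cv2
from workcell import bot
def cap(n,save=None):
    c=bot.capture(n)
    if save: cv2.imwrite('pics/'+save,c['pixels'][:,:,::-1])
    return c
def ray(c,uv):
    K=np.array(c['intrinsics']);p=np.array([(uv[0]-K[0,2])/K[0,0],(uv[1]-K[1,2])/K[1,1]]);q=p.copy()
    for _ in range(20): q=p/(1+c['k1']*(q@q))
    T=np.array(c['world_to_cam']);R=T[:3,:3];o=-R.T@T[:3,3]
    d=R.T@np.array([q[0],q[1],1]);return o,d/np.linalg.norm(d)
def proj(c,P):
    T=np.array(c['world_to_cam']);p=T[:3,:3]@np.asarray(P)+T[:3,3];q=p[:2]/p[2];q=q*(1+c['k1']*(q@q));K=np.array(c['intrinsics'])
    return np.array([K[0,0]*q[0]+K[0,2],K[1,1]*q[1]+K[1,2]])
E
python3 - <<'E'
from h import *
s=bot.get_state();print({k:np.round(v,3) for k,v in s.items()})
for n in('scene','top'):
    c=cap(n,n+'0.png');print(n,c['k1'],np.round(c['intrinsics'],1).tolist(),np.round(c['world_to_cam'],3).tolist())
    for t in['balance','knob','lever','needle','needle_tip','zero_mark','jar','carton','wash','tube_rack','bob_center']:
        try:
            r=bot.spot_in(n,t);print(t,[(np.round(np.array(x['centre'])*[640,480],1).tolist(),round(x['confidence'],2)) for x in r[:2]])
        except Exception as e: print(t,e)
E
```

```text
{'clock': np.float64(0.0), 'joints': array([-1.395,  0.088,  1.372,  0.   ,  1.684, -0.103]), 'dq': array([0.001, 0.   , 0.   , 0.002, 0.001, 0.   ]), 'effort': array([-2.0000e-03, -3.5187e+01, -3.1327e+01, -0.0000e+00,  1.1000e-02,
        0.0000e+00]), 'ee_pos': array([ 0.151, -0.528,  0.249]), 'tcp_rot': array([-0.001,  0.99 ,  0.139, -0.   ]), 'wrist_force': array([ 0.752, -0.593,  0.186]), 'ft_torque': array([ 0.038, -0.005, -0.008]), 'finger_force': np.float64(0.0), 'gripper_width': np.float64(1.003)}
scene 0.04884399104496047 [[595.4, 0.0, 309.9], [0.0, 595.4, 242.5], [0.0, 0.0, 1.0]] [[0.645, 0.764, 0.008, -0.379], [0.526, -0.436, -0.73, -0.147], [-0.555, 0.475, -0.683, 1.828], [0.0, 0.0, 0.0, 1.0]]
balance [([300.8, 286.5], 0.73)]
knob [([329.8, 207.7], 0.49)]
lever [([329.9, 207.7], 0.64)]
needle [([341.9, 274.3], 0.72)]
needle_tip [([350.3, 286.7], 0.87)]
zero_mark [([300.2, 287.6], 0.79), ([306.3, 259.5], 0.7)]
jar [([354.8, 298.5], 0.89)]
carton [([182.8, 307.8], 0.81)]
wash [([386.5, 209.7], 0.95)]
tube_rack [([172.8, 393.1], 0.7)]
bob_center [([305.3, 258.5], 0.66)]
top 0.01027798432845501 [[491.7, 0.0, 322.2], [0.0, 491.7, 233.1], [0.0, 0.0, 1.0]] [[-0.018, -1.0, 0.004, 0.022], [-0.989, 0.017, -0.145, 0.594], [0.145, -0.007, -0.989, 1.479], [0.0, 0.0, 0.0, 1.0]]
balance [([337.8, 227.9], 0.69)]
knob [([299.7, 232.3], 0.62)]
lever [([300.5, 238.1], 0.53)]
needle [([310.2, 214.9], 0.61)]
needle_tip [([309.5, 213.4], 0.97), ([337.3, 229.4], 0.62)]
zero_mark [([336.4, 232.4], 0.75), ([415.4, 281.6], 0.26)]
jar [([300.4, 207.3], 0.85)]
carton [([416.0, 282.0], 0.65)]
wash [([202.4, 273.3], 0.72)]
tube_rack [([453.7, 235.7], 0.85)]
bob_center []
```

View pics/scene0.png

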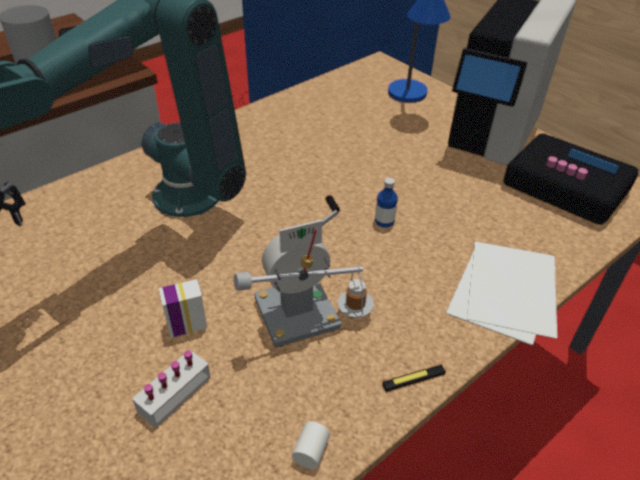

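View pics/top0.png

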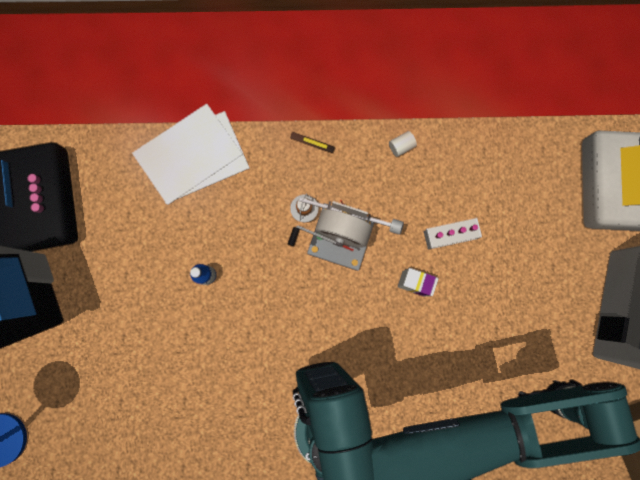

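The scene view shows the handgrip near (332,204), the red needle around (311,243) and the jar near (356,297). In the top view the handgrip is at (294,236) and the base centre about (340,245). I'll zoom in for precise points.

```bash
python3 - <<'E'
import cv2,numpy as np
s=cv2.imread('pics/scene0.png')[185:350,225:385];t=cv2.imread('pics/top0.png')[185:285,275:415]
cv2.imwrite('pics/a.png',cv2.resize(s,None,fx=3.6,fy=3.6,interpolation=cv2.INTER_CUBIC))
cv2.imwrite('pics/b.png',cv2.resize(t,None,fx=5.5,fy=5.5,interpolation=cv2.INTER_CUBIC))
E
```

```text
(no output)
```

View pics/a.png

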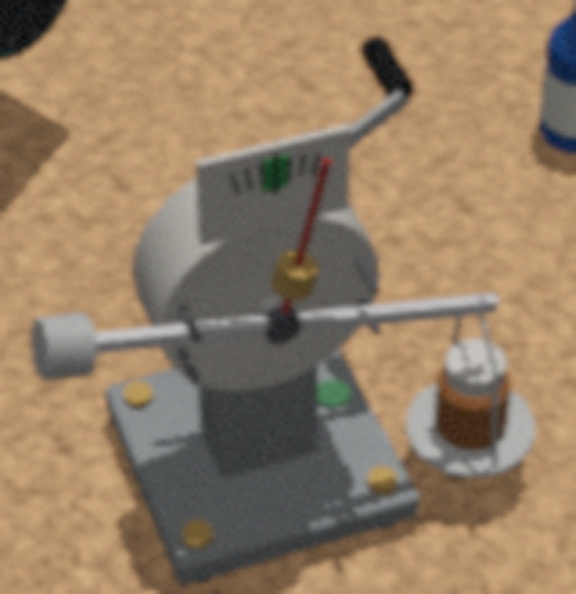

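View pics/b.png

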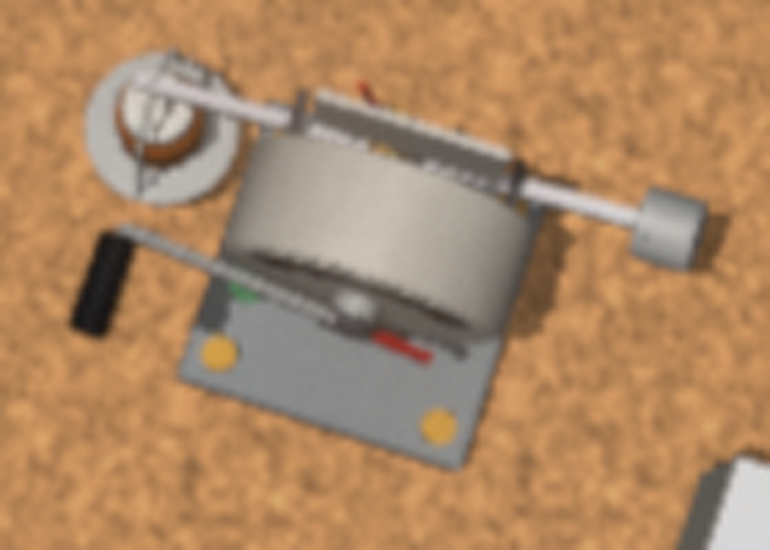

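The crops show the base corners, handgrip (scene crop (386,67), top crop (103,284)) and needle tip (326,160). Next I fit the balance pose.

```bash
cat > fit.py <<'E'
from h import *
from scipy.optimize import least_squares
S=lambda x,y:np.array([225+x/3.6,185+y/3.6]);T=lambda x,y:np.array([275+x/5.5,185+y/5.5])
cs,ct=cap('scene'),cap('top')
def W(p,q): 
    c,s=np.cos(p[2]),np.sin(p[2]);return np.array([p[0]+c*q[0]-s*q[1],p[1]+s*q[0]+c*q[1],q[2]])
def model(p):
    k=W(p,[-.08,.14*np.sin(p[3]),.19+.14*np.cos(p[3])])
    nd=lambda L:W(p,[p[4],L*np.sin(.22),.19+L*np.cos(.22)])
    r=[(cs,W(p,[.085,-.085,0]),S(185,578)),(cs,W(p,[.085,.085,0]),S(414,515)),(cs,W(p,[-.085,-.085,.032]),S(108,393)),
    (ct,W(p,[-.085,.085,.032]),T(181,378)),(ct,W(p,[-.085,-.085,.032]),T(463,465)),
    (cs,k,S(386,67)),(ct,k,T(103,284)),(cs,nd(.13),S(326,160))]
    return [proj(c,P)-m for c,P,m in r]
r=least_squares(lambda p:np.ravel(model(p)),[.5,0,-.2,.95,.1],loss='soft_l1')
if __name__=='__main__':
    print(r.x);print(np.round(model(r.x),1).tolist())
    p=r.x;print('knob',W(p,[-.08,.14*np.sin(p[3]),.19+.14*np.cos(p[3])]))
    np.save('p.npy',p)
    for n,z,(c,uv) in [('wash',.075,(cs,(386.5,209.7))),('carton',.06,(cs,(182.8,307.8))),('rack',.05,(cs,(172.8,393.1)))]:
        o,d=ray(c,uv);print(n,o+d*(z-o[2])/d[2])
E
python3 fit.py
```

```text
[ 0.58850091 -0.04479615 -0.31390007  1.02357922  0.04525725]
[[-0.8, 6.9], [1.6, 3.0], [-2.7, -1.1], [-1.7, -0.7], [-0.4, -0.5], [-1.4, 0.1], [-2.0, 1.7], [0.1, -0.1]]
knob [0.54932553 0.09362016 0.26284378]
wash [0.50103071 0.35273669 0.075     ]
carton [ 0.43546564 -0.26721868  0.06      ]
rack [ 0.61696821 -0.40276322  0.05      ]
```

```bash
python3 - <<'E'
from fit import *
p=r.x
a=cv2.imread('pics/a.png');b=cv2.imread('pics/b.png')
def line(P,Q,col):
    for im,c,f in((a,cs,lambda u:((u-[225,185])*3.6)),(b,ct,lambda u:((u-[275,185])*5.5))):
        cv2.line(im,tuple(map(int,f(proj(c,W(p,P))))),tuple(map(int,f(proj(c,W(p,Q))))),col,1)
e=.085;q=[(e,e),(e,-e),(-e,-e),(-e,e)]
for i in range(4):
    for z in(0,.032): line([*q[i],z],[*q[(i+1)%4],z],(0,255,0) if z else (255,255,0))
l=p[3];y,z=.14*np.sin(l),.19+.14*np.cos(l)
line([-.105,y,z],[-.055,y,z],(255,0,255));line([-.046,0,.19],[-.055,y,z],(255,0,255))
t=np.linspace(0,2*np.pi,40)
for x in(.03,-.03):
    for i in range(39): line([x,.074*np.cos(t[i]),.19+.074*np.sin(t[i])],[x,.074*np.cos(t[i+1]),.19+.074*np.sin(t[i+1])],(0,0,255))
o=np.zeros((600,800,3),np.uint8);A=cv2.resize(a,None,fx=.75,fy=.75);B=cv2.resize(b,None,fx=.48,fy=.48)
o[:A.shape[0],:A.shape[1]]=A;o[:B.shape[0],432:432+B.shape[1]]=B[:,:368];cv2.imwrite('pics/o.png',o)
E
```

```text
(no output)
```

View pics/o.png

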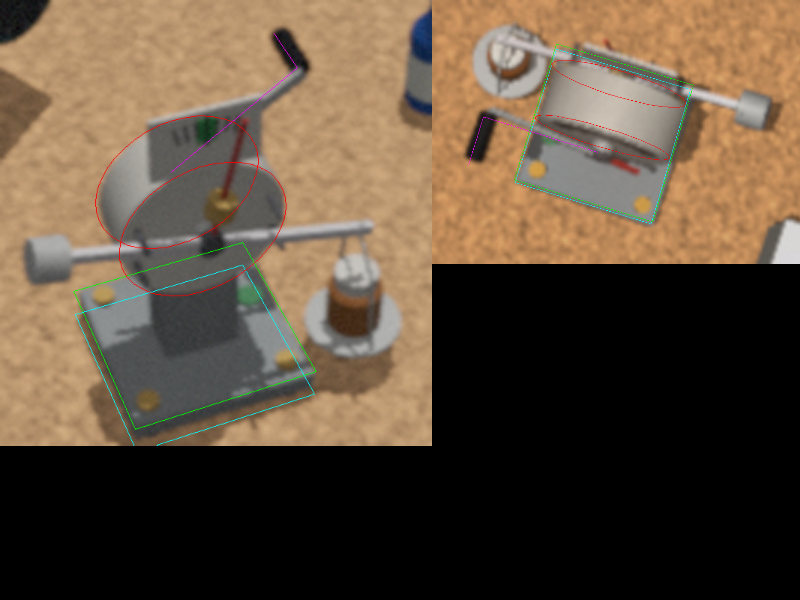

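The overlay matches within a few millimetres. I refit without the shadowed bottom corners and triangulate the knob directly.

```bash
sed -i 's/(cs,W(p,\[.085,-.085,0\]),S(185,578)),(cs,W(p,\[.085,.085,0\]),S(414,515))/(cs,W(p,[.085,-.085,.032]),S(183,557)),(cs,W(p,[.085,.085,.032]),S(416,496))/' fit.py; python3 fit.py; python3 - <<'E'
from fit import *
A=[];B=[]
for nm in [(S(386,67),T(103,284)),(S(374,45),T(90,330)),(S(402,90),T(118,236))]:
    R=[ray(cs,nm[0]),ray(ct,nm[1])];M=0;b=0
    for o,d in R:
        P=np.eye(3)-np.outer(d,d);M=M+P;b=b+P@o
    x=np.linalg.solve(M,b);print(np.round(x,4),[round(np.linalg.norm((np.eye(3)-np.outer(d,d))@(x-o))*1e3,1) for o,d in R])
E
```

```text
[ 0.58944102 -0.04533174 -0.32036781  1.01083884  0.04420435]
[[-0.9, 4.6], [1.6, 0.4], [-2.6, -1.0], [-1.7, -1.2], [-0.4, -0.7], [-1.3, 0.1], [-1.6, 1.0], [-0.0, 0.0]]
knob [0.5508664  0.09244502 0.26436102]
wash [0.50103071 0.35273669 0.075     ]
carton [ 0.43546564 -0.26721868  0.06      ]
rack [ 0.61696821 -0.40276322  0.05      ]
[0.5544 0.09   0.2678] [np.float64(2.4), np.float64(2.4)]
[0.5329 0.0972 0.2688] [np.float64(3.5), np.float64(3.5)]
[0.5777 0.0827 0.2674] [np.float64(2.5), np.float64(2.5)]
```

```bash
cat > nd.py <<'E'
from h import *
p=np.load('p.npy');ex=np.array([np.cos(p[2]),np.sin(p[2]),0]);ey=np.array([-ex[1],ex[0],0]);ez=np.array([0,0,1.])
O=np.array([p[0],p[1],.19])+ex*p[4]
import os
off=float(open('off.txt').read()) if os.path.exists('off.txt') else 0
def theta(c):
    im=c['pixels'].astype(float);ys,xs=np.mgrid[205:275,270:345]
    r=im[205:275,270:345];w=r[...,0]-np.maximum(r[...,1],r[...,2]*1.0);m=(w>35)&(r[...,1]<.62*r[...,0])&(abs(r[...,1]-r[...,2])<30)
    A=[]
    for u,v,ww in zip(xs[m],ys[m],w[m]):
        o,d=ray(c,(u,v));q=o+d*(((O-o)@ex)/(d@ex))-O;A.append((q@ey,q@ez,ww))
    A=np.array(A);L=np.hypot(A[:,0],A[:,1]);k=(L>.06)&(L<.135);A=A[k]
    t=np.arctan2(A[:,0],A[:,1]);k=abs(t-np.median(t))<.08
    return np.average(t[k],weights=A[k,2])+off,k.sum()
def obs(n=3):
    out=[]
    for i in range(n):
        t=bot.get_state()['clock'];c=bot.capture('scene');th,k=theta(c);out.append((round(float(t),3),round(th,4),int(k)))
    return out
E
python3 -c "
from nd import *
o=obs(4);print(o);open('off.txt','w').write(str(.22-np.mean([x[1] for x in o])))
c=bot.capture('scene')
# zero mark check: dark/green centroid
im=c['pixels'].astype(float)[222:242,290:312];m=im[...,1]-np.maximum(im[...,0],im[...,2]);m[m<15]=0;ys,xs=np.mgrid[222:242,290:312]
u=(xs*m).sum()/m.sum(),(ys*m).sum()/m.sum();print(u);o,d=ray(c,u);q=o+d*(((O-o)@ex)/(d@ex))-O;print(q@ey,q@ez)
"
```

```text
[(1.6, np.float64(0.212), 35), (1.65, np.float64(0.2118), 36), (1.7, np.float64(0.2129), 38), (1.75, np.float64(0.2129), 37)]
(np.float64(301.16077384923284), np.float64(232.24549699799866))
-0.0036987058472091132 0.12960500894601995
```

send_rows(series="45 0 0 0.5 0 0 -0.02; 45 0 0 0.5 0 0 -0.04; 45 0.2 0.3 0.5 0 0 -0.05; 45 0.4 0.6 0.5 0 0 -0.06; 45 0.6 0.9 0.5 0 0 -0.07; 45 0.66 1 0.5 0 0 -0.08; 45 0.66 1 0.5 0 0 -0.0945; 45 0.66 1 0.5 0 0 -0.0945; 45 0.66 1 0.5 0 0 -0.0945; 45 0.66 1 0.5 0 0 -0.0945; 45 0.66 1 0.5 0 0 -0.0945; 45 0.66 1 0.5 0 0 -0.0945; 45 0.66 1 0.5 0 0 -0.0945; 45 0.66 1 0.5 0 0 -0.0945", newtons=40)

```text
clock: 3.02
ee_pos: [0.3492, -0.229, 0.4003]
tcp_rot: [0.0, 0.988, -0.157, -0.0]
wrist_force: [1.5, -0.9, -0.4]
gripper_width: 0.53
finger_force: 0.0
```

send_rows(series="45 0.08 0.12 0 0 0 0; 45 0.16 0.24 0 0 0 0; 45 0.24 0.36 0 0 0 0; 45 0.32 0.48 0 0 0 0; 45 0.4 0.6 0 0 0 0; 45 0.48 0.74 0 0 0 0; 45 0.56 0.86 0 0 0 0; 45 0.64 0.96 0 0 0 0; 45 0.67 1 -0.05 0 0 0; 45 0.67 1 -0.1 0 0 0; 45 0.67 1 -0.1 0 0 0")

```text
clock: 3.93
ee_pos: [0.5507, 0.0704, 0.3648]
tcp_rot: [0.001, 0.988, -0.157, -0.005]
wrist_force: [-1.0, -0.1, -1.2]
gripper_width: 0.53
finger_force: 0.0
```

```bash
python3 - <<'E'
from h import *
from scipy.spatial.transform import Rotation as R
s=bot.get_state();c=bot.capture('wrist');cv2.imwrite('pics/w.png',c['pixels'][:,:,::-1])
q=np.array(s['tcp_rot']);Rt=R.from_quat(q[[1,2,3,0]]).as_matrix();T=np.eye(4);T[:3,:3]=Rt;T[:3,3]=s['ee_pos']
c['world_to_cam']=np.linalg.inv(T@np.array(c['hand_eye']));print(s['ee_pos'],q,s['clock'])
for r in bot.silhouettes('wrist','knob')[:2]:
    m=r['mask'].astype(np.uint8);print(r['confidence'],m.sum(),np.array(r['centre'])*[640,480],cv2.minAreaRect(cv2.findNonZero(m)))
    o,d=ray(c,np.array(r['centre'])*[640,480])
    print([np.round(o+d*(z-o[2])/d[2],4) for z in(.262,.267,.272)])
for P in([.553,.091,.267],[.5292,.0988,.267],[.5768,.083,.267]):print(proj(c,P))
E
```

```text
[0.55071244 0.07042056 0.36484605] [ 0.00117904  0.98754908 -0.15723776 -0.00465871] 3.9333
0.79 5467 [285.632 222.384] ((352.2109375, 208.57595825195312), (91.68144226074219, 242.37240600585938), 60.287437438964844)
[array([0.5724, 0.0798, 0.262 ]), array([0.5735, 0.0791, 0.267 ]), array([0.5747, 0.0783, 0.272 ])]
[278.09523389 260.06794104]
[279.16672629 298.15486205]
[277.33636512 219.23532389]
```

View pics/w.png

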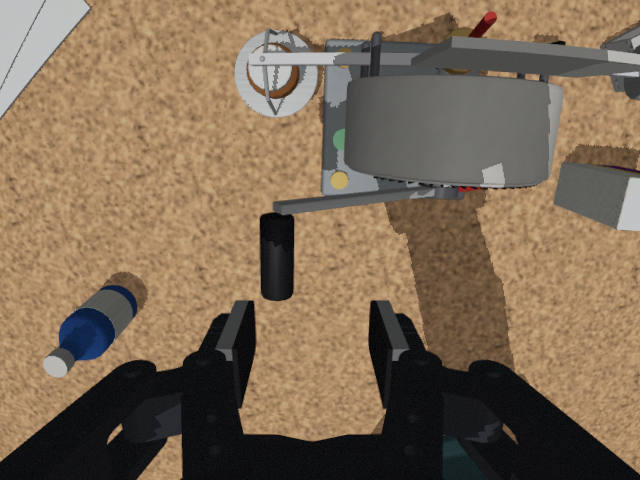

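The wrist view shows the handgrip at about column 277, rows 212–300, in line with the prediction to within 2 mm. Next I descend and pinch it.

send_rows(series="45 0.007 0.067 0 0 0 0; 45 0.007 0.067 -0.1 0 0 0; 45 0.007 0.067 -0.2 0 0 0; 45 0.007 0.067 -0.29 0 0 0; 45 0.007 0.067 -0.343 0 0 0; 45 0.007 0.067 -0.343 0 0 0; 14 0.007 0.067 -0.343 0 0 0; 14 0.007 0.067 -0.343 0 0 0; 14 0.007 0.067 -0.343 0 0 0; 14 0.007 0.067 -0.343 0 0 0; 14 0.007 0.067 -0.343 0 0 0", newtons=40)

```text
clock: 4.95
ee_pos: [0.5534, 0.0911, 0.2696]
tcp_rot: [-0.0, 0.988, -0.157, 0.002]
wrist_force: [0.9, 0.0, 1.3]
gripper_width: 0.221
finger_force: 39.1
```

```bash
python3 - <<'E'
from nd import *
s=bot.get_state();print({k:np.round(s[k],4) for k in('clock','ee_pos','tcp_rot','wrist_force','gripper_width','finger_force')});print(obs(1))
E
```

```text
{'clock': np.float64(4.95), 'ee_pos': array([0.5534, 0.0911, 0.2696]), 'tcp_rot': array([-4.000e-04,  9.876e-01, -1.571e-01,  2.200e-03]), 'wrist_force': array([0.8698, 0.0358, 1.3357]), 'gripper_width': np.float64(0.2206), 'finger_force': np.float64(39.0966)}
[(4.95, np.float64(0.221), 42)]
```

```bash
cat > arc.py <<'E'
import sys,numpy as np
# python3 arc.py from v1 v2 ... : shifts (scaled) relative to 'from'
a=[float(x) for x in sys.argv[1:]];ey=(.312,.950);f0=a[0]
def row(f):
    dy=.14*(np.sin(f)-np.sin(f0))/.3;dz=.14*(np.cos(f)-np.cos(f0))/.3
    return '14 %.4f %.4f %.4f 0 0 0'%(ey[0]*dy,ey[1]*dy,dz)
if __name__=='__main__':print('; '.join(row(f) for f in a[1:]))
E
python3 arc.py .985 .97 .94 .91 .88 .85 .82 .80 .80
python3 arc.py .80 $(seq .79 -.01 .68); echo; python3 arc.py .68 $(seq .67 -.01 .56); python3 arc.py .56 $(seq .55 -.01 .44)
```

```text
14 -0.0012 -0.0037 0.0058 0 0 0; 14 -0.0037 -0.0114 0.0172 0 0 0; 14 -0.0064 -0.0194 0.0284 0 0 0; 14 -0.0091 -0.0277 0.0393 0 0 0; 14 -0.0119 -0.0363 0.0500 0 0 0; 14 -0.0149 -0.0453 0.0604 0 0 0; 14 -0.0169 -0.0514 0.0671 0 0 0; 14 -0.0169 -0.0514 0.0671 0 0 0
14 -0.0010 -0.0031 0.0033 0 0 0; 14 -0.0020 -0.0062 0.0066 0 0 0; 14 -0.0031 -0.0094 0.0099 0 0 0; 14 -0.0041 -0.0126 0.0131 0 0 0; 14 -0.0052 -0.0158 0.0163 0 0 0; 14 -0.0063 -0.0191 0.0195 0 0 0; 14 -0.0074 -0.0224 0.0226 0 0 0; 14 -0.0084 -0.0257 0.0257 0 0 0; 14 -0.0095 -0.0290 0.0288 0 0 0; 14 -0.0106 -0.0324 0.0318 0 0 0; 14 -0.0118 -0.0358 0.0348 0 0 0; 14 -0.0129 -0.0393 0.0377 0 0 0

14 -0.0011 -0.0035 0.0029 0 0 0; 14 -0.0023 -0.0069 0.0058 0 0 0; 14 -0.0034 -0.0105 0.0086 0 0 0; 14 -0.0046 -0.0140 0.0114 0 0 0; 14 -0.0058 -0.0176 0.0142 0 0 0; 14 -0.0070 -0.0212 0.0169 0 0 0; 14 -0.0081 -0.0248 0.0196 0 0 0; 14 -0.0093 -0.0284 0.0223 0 0 0; 14 -0.0105 -0.0321 0.0249 0 0 0; 14 -0.0118 -0.0358 0.0275 0 0 0; 14 -0.0130 -0.0395 0.0300 0 0 0; 14 -0.0142 -0.0433 0.0325 0 0 0
14 -0.0012 -0.0038 0.0025 0 0 0; 14 -0.0025 -0.0076 0.0049 0 0 0; 14 -0.0037 -0.0114 0.0073 0 0 0; 14 -0.0050 -0.0152 0.0096 0 0 0; 14 -0.0063 -0.0191 0.0119 0 0 0; 14 -0.0075 -0.0229 0.0142 0 0 0; 14 -0.0088 -0.0268 0.0164 0 0 0; 14 -0.0101 -0.0308 0.0185 0 0 0; 14 -0.0114 -0.0347 0.0207 0 0 0; 14 -0.0127 -0.0387 0.0228 0 0 0; 14 -0.0140 -0.0427 0.0248 0 0 0; 14 -0.0153 -0.0467 0.0268 0 0 0
```

send_rows(series="14 -0.0012 -0.0037 0.0058 0 0 0; 14 -0.0037 -0.0114 0.0172 0 0 0; 14 -0.0064 -0.0194 0.0284 0 0 0; 14 -0.0091 -0.0277 0.0393 0 0 0; 14 -0.0119 -0.0363 0.05 0 0 0; 14 -0.0149 -0.0453 0.0604 0 0 0; 14 -0.0169 -0.0514 0.0671 0 0 0; 14 -0.0169 -0.0514 0.0671 0 0 0")

```text
clock: 5.67
ee_pos: [0.548, 0.0762, 0.2893]
tcp_rot: [-0.001, 0.988, -0.157, 0.002]
wrist_force: [4.0, 3.6, 6.4]
gripper_width: 0.221
finger_force: 39.5
```

```bash
cat > lk.py <<'E'
import sys
from nd import *
s=bot.get_state()
b=(s['ee_pos']-np.array([.5534,.0911,.2696]))
y=.14*np.sin(.985)+b@np.array([.312,.95,0]);z=.14*np.cos(.985)+b[2]
print('t %.2f'%s['clock'],'lever %.3f r %.4f'%(np.arctan2(y,z),np.hypot(y,z)),'F',np.round(s['wrist_force'],1),np.round(s['ft_torque'],2),[(a,round(float(v),4)) for a,v,_ in obs(int(sys.argv[1]))])
E
python3 lk.py 1
```

```text
t 5.67 lever 0.804 r 0.1400 F [4.  3.6 6.4] [ 0.5  -0.57 -0.22] [(5.667, 0.2201)]
```

send_rows(series="14 -0.001 -0.0031 0.0033 0 0 0; 14 -0.002 -0.0062 0.0066 0 0 0; 14 -0.0031 -0.0094 0.0099 0 0 0; 14 -0.0041 -0.0126 0.0131 0 0 0; 14 -0.0052 -0.0158 0.0163 0 0 0; 14 -0.0063 -0.0191 0.0195 0 0 0; 14 -0.0074 -0.0224 0.0226 0 0 0; 14 -0.0084 -0.0257 0.0257 0 0 0; 14 -0.0095 -0.029 0.0288 0 0 0; 14 -0.0106 -0.0324 0.0318 0 0 0; 14 -0.0118 -0.0358 0.0348 0 0 0; 14 -0.0129 -0.0393 0.0377 0 0 0")

```text
clock: 6.72
ee_pos: [0.5441, 0.0653, 0.3002]
tcp_rot: [-0.001, 0.988, -0.156, 0.001]
wrist_force: [4.3, 5.1, 6.2]
gripper_width: 0.222
finger_force: 39.6
```

```bash
python3 lk.py 2
```

```text
t 6.72 lever 0.691 r 0.1401 F [4.3 5.1 6.2] [ 0.79 -0.65 -0.15] [(6.717, 0.2201), (6.767, 0.2206)]
```

send_rows(series="14 -0.0011 -0.0035 0.0029 0 0 0; 14 -0.0023 -0.0069 0.0058 0 0 0; 14 -0.0034 -0.0105 0.0086 0 0 0; 14 -0.0046 -0.014 0.0114 0 0 0; 14 -0.0058 -0.0176 0.0142 0 0 0; 14 -0.007 -0.0212 0.0169 0 0 0; 14 -0.0081 -0.0248 0.0196 0 0 0; 14 -0.0093 -0.0284 0.0223 0 0 0; 14 -0.0105 -0.0321 0.0249 0 0 0; 14 -0.0118 -0.0358 0.0275 0 0 0; 14 -0.013 -0.0395 0.03 0 0 0; 14 -0.0142 -0.0433 0.0325 0 0 0")

```text
clock: 7.82
ee_pos: [0.5396, 0.0523, 0.3103]
tcp_rot: [-0.001, 0.988, -0.156, 0.001]
wrist_force: [2.6, 5.7, 7.0]
gripper_width: 0.218
finger_force: 39.7
```

```bash
python3 lk.py 2;python3 arc.py .44 $(seq .43 -.01 .32); echo; python3 arc.py .32 $(seq .31 -.01 .20)
```

```text
t 7.82 lever 0.569 r 0.1402 F [2.6 5.7 7. ] [ 0.78 -0.48 -0.13] [(7.817, 0.2201), (7.867, 0.2205)]
14 -0.0013 -0.0040 0.0020 0 0 0; 14 -0.0026 -0.0081 0.0039 0 0 0; 14 -0.0040 -0.0121 0.0058 0 0 0; 14 -0.0053 -0.0162 0.0076 0 0 0; 14 -0.0067 -0.0203 0.0094 0 0 0; 14 -0.0080 -0.0244 0.0112 0 0 0; 14 -0.0094 -0.0285 0.0129 0 0 0; 14 -0.0107 -0.0327 0.0145 0 0 0; 14 -0.0121 -0.0368 0.0162 0 0 0; 14 -0.0135 -0.0410 0.0177 0 0 0; 14 -0.0148 -0.0452 0.0193 0 0 0; 14 -0.0162 -0.0494 0.0208 0 0 0

14 -0.0014 -0.0042 0.0014 0 0 0; 14 -0.0028 -0.0084 0.0028 0 0 0; 14 -0.0042 -0.0127 0.0042 0 0 0; 14 -0.0056 -0.0169 0.0055 0 0 0; 14 -0.0070 -0.0212 0.0068 0 0 0; 14 -0.0084 -0.0255 0.0080 0 0 0; 14 -0.0098 -0.0298 0.0092 0 0 0; 14 -0.0112 -0.0341 0.0103 0 0 0; 14 -0.0126 -0.0384 0.0114 0 0 0; 14 -0.0140 -0.0427 0.0124 0 0 0; 14 -0.0154 -0.0470 0.0134 0 0 0; 14 -0.0169 -0.0514 0.0144 0 0 0
```

send_rows(series="14 -0.0012 -0.0038 0.0025 0 0 0; 14 -0.0025 -0.0076 0.0049 0 0 0; 14 -0.0037 -0.0114 0.0073 0 0 0; 14 -0.005 -0.0152 0.0096 0 0 0; 14 -0.0063 -0.0191 0.0119 0 0 0; 14 -0.0075 -0.0229 0.0142 0 0 0; 14 -0.0088 -0.0268 0.0164 0 0 0; 14 -0.0101 -0.0308 0.0185 0 0 0; 14 -0.0114 -0.0347 0.0207 0 0 0; 14 -0.0127 -0.0387 0.0228 0 0 0; 14 -0.014 -0.0427 0.0248 0 0 0; 14 -0.0153 -0.0467 0.0268 0 0 0")

```text
clock: 8.92
ee_pos: [0.5347, 0.0383, 0.3187]
tcp_rot: [-0.001, 0.988, -0.156, 0.001]
wrist_force: [2.0, 4.7, 8.2]
gripper_width: 0.22
finger_force: 39.9
```

```bash
python3 lk.py 2
```

```text
t 8.92 lever 0.447 r 0.1403 F [2.  4.7 8.2] [ 0.79 -0.32 -0.17] [(8.917, 0.221), (8.967, 0.2202)]
```

send_rows(series="14 -0.0013 -0.004 0.002 0 0 0; 14 -0.0026 -0.0081 0.0039 0 0 0; 14 -0.004 -0.0121 0.0058 0 0 0; 14 -0.0053 -0.0162 0.0076 0 0 0; 14 -0.0067 -0.0203 0.0094 0 0 0; 14 -0.008 -0.0244 0.0112 0 0 0; 14 -0.0094 -0.0285 0.0129 0 0 0; 14 -0.0107 -0.0327 0.0145 0 0 0; 14 -0.0121 -0.0368 0.0162 0 0 0; 14 -0.0135 -0.041 0.0177 0 0 0; 14 -0.0148 -0.0452 0.0193 0 0 0; 14 -0.0162 -0.0494 0.0208 0 0 0")

```text
clock: 10.02
ee_pos: [0.5295, 0.0233, 0.3252]
tcp_rot: [-0.001, 0.988, -0.156, 0.001]
wrist_force: [0.9, 4.9, 8.9]
gripper_width: 0.218
finger_force: 40.0
```

```bash
python3 lk.py 2
```

```text
t 10.02 lever 0.325 r 0.1404 F [0.9 4.9 8.9] [ 0.71 -0.07 -0.15] [(10.017, 0.2201), (10.067, 0.2215)]
```

send_rows(series="14 -0.0014 -0.0042 0.0014 0 0 0; 14 -0.0028 -0.0084 0.0028 0 0 0; 14 -0.0042 -0.0127 0.0042 0 0 0; 14 -0.0056 -0.0169 0.0055 0 0 0; 14 -0.007 -0.0212 0.0068 0 0 0; 14 -0.0084 -0.0255 0.008 0 0 0; 14 -0.0098 -0.0298 0.0092 0 0 0; 14 -0.0112 -0.0341 0.0103 0 0 0; 14 -0.0126 -0.0384 0.0114 0 0 0; 14 -0.014 -0.0427 0.0124 0 0 0; 14 -0.0154 -0.047 0.0134 0 0 0; 14 -0.0169 -0.0514 0.0144 0 0 0")

```text
clock: 11.12
ee_pos: [0.524, 0.0077, 0.3298]
tcp_rot: [-0.001, 0.988, -0.156, 0.001]
wrist_force: [-0.6, 3.2, 10.2]
gripper_width: 0.215
finger_force: 40.1
```

```bash
python3 lk.py 2; for k in 20 08 -04 -16 -28 -40; do f=$(python3 -c "print($((10#${k#-}))/100*(-1 if '$k'[0]=='-' else 1))"); python3 arc.py $f $(python3 -c "print(*['%.2f'%($f-.01*i) for i in range(1,13)])"); echo; done
```

```text
t 11.12 lever 0.202 r 0.1405 F [-0.6  3.2 10.2] [ 0.59  0.14 -0.14] [(11.117, 0.2205), (11.167, 0.2199)]
14 -0.0014 -0.0043 0.0009 0 0 0; 14 -0.0029 -0.0087 0.0018 0 0 0; 14 -0.0043 -0.0131 0.0026 0 0 0; 14 -0.0057 -0.0174 0.0033 0 0 0; 14 -0.0072 -0.0218 0.0041 0 0 0; 14 -0.0086 -0.0262 0.0047 0 0 0; 14 -0.0101 -0.0306 0.0054 0 0 0; 14 -0.0115 -0.0350 0.0059 0 0 0; 14 -0.0129 -0.0394 0.0065 0 0 0; 14 -0.0144 -0.0438 0.0070 0 0 0; 14 -0.0158 -0.0482 0.0074 0 0 0; 14 -0.0173 -0.0526 0.0078 0 0 0

14 -0.0015 -0.0044 0.0003 0 0 0; 14 -0.0029 -0.0088 0.0007 0 0 0; 14 -0.0044 -0.0133 0.0009 0 0 0; 14 -0.0058 -0.0177 0.0011 0 0 0; 14 -0.0073 -0.0221 0.0013 0 0 0; 14 -0.0087 -0.0266 0.0014 0 0 0; 14 -0.0102 -0.0310 0.0015 0 0 0; 14 -0.0116 -0.0354 0.0015 0 0 0; 14 -0.0131 -0.0399 0.0015 0 0 0; 14 -0.0145 -0.0443 0.0014 0 0 0; 14 -0.0160 -0.0487 0.0013 0 0 0; 14 -0.0175 -0.0532 0.0011 0 0 0

14 -0.0015 -0.0044 -0.0002 0 0 0; 14 -0.0029 -0.0089 -0.0005 0 0 0; 14 -0.0044 -0.0133 -0.0008 0 0 0; 14 -0.0058 -0.0177 -0.0011 0 0 0; 14 -0.0073 -0.0221 -0.0015 0 0 0; 14 -0.0087 -0.0265 -0.0020 0 0 0;
[... 727 characters left out ...]
0.0169 -0.0055 0 0 0; 14 -0.0069 -0.0211 -0.0070 0 0 0; 14 -0.0083 -0.0253 -0.0085 0 0 0; 14 -0.0097 -0.0295 -0.0101 0 0 0; 14 -0.0111 -0.0337 -0.0117 0 0 0; 14 -0.0124 -0.0378 -0.0134 0 0 0; 14 -0.0138 -0.0419 -0.0151 0 0 0; 14 -0.0151 -0.0460 -0.0169 0 0 0; 14 -0.0165 -0.0501 -0.0187 0 0 0

14 -0.0013 -0.0041 -0.0018 0 0 0; 14 -0.0027 -0.0081 -0.0037 0 0 0; 14 -0.0040 -0.0122 -0.0056 0 0 0; 14 -0.0053 -0.0162 -0.0076 0 0 0; 14 -0.0066 -0.0202 -0.0096 0 0 0; 14 -0.0079 -0.0242 -0.0117 0 0 0; 14 -0.0092 -0.0281 -0.0138 0 0 0; 14 -0.0105 -0.0321 -0.0159 0 0 0; 14 -0.0118 -0.0360 -0.0181 0 0 0; 14 -0.0131 -0.0399 -0.0203 0 0 0; 14 -0.0144 -0.0438 -0.0225 0 0 0; 14 -0.0156 -0.0476 -0.0248 0 0 0
```

send_rows(series="14 -0.0014 -0.0043 0.0009 0 0 0; 14 -0.0029 -0.0087 0.0018 0 0 0; 14 -0.0043 -0.0131 0.0026 0 0 0; 14 -0.0057 -0.0174 0.0033 0 0 0; 14 -0.0072 -0.0218 0.0041 0 0 0; 14 -0.0086 -0.0262 0.0047 0 0 0; 14 -0.0101 -0.0306 0.0054 0 0 0; 14 -0.0115 -0.035 0.0059 0 0 0; 14 -0.0129 -0.0394 0.0065 0 0 0; 14 -0.0144 -0.0438 0.007 0 0 0; 14 -0.0158 -0.0482 0.0074 0 0 0; 14 -0.0173 -0.0526 0.0078 0 0 0")

```text
clock: 12.22
ee_pos: [0.5184, -0.0084, 0.3323]
tcp_rot: [-0.0, 0.988, -0.157, 0.0]
wrist_force: [-3.1, 3.3, 10.3]
gripper_width: 0.219
finger_force: 40.1
```

```bash
python3 lk.py 2
```

```text
t 12.22 lever 0.080 r 0.1406 F [-3.1  3.3 10.3] [ 0.53  0.33 -0.22] [(12.217, 0.2193), (12.267, 0.2206)]
```

send_rows(series="14 -0.0015 -0.0044 0.0003 0 0 0; 14 -0.0029 -0.0088 0.0007 0 0 0; 14 -0.0044 -0.0133 0.0009 0 0 0; 14 -0.0058 -0.0177 0.0011 0 0 0; 14 -0.0073 -0.0221 0.0013 0 0 0; 14 -0.0087 -0.0266 0.0014 0 0 0; 14 -0.0102 -0.031 0.0015 0 0 0; 14 -0.0116 -0.0354 0.0015 0 0 0; 14 -0.0131 -0.0399 0.0015 0 0 0; 14 -0.0145 -0.0443 0.0014 0 0 0; 14 -0.016 -0.0487 0.0013 0 0 0; 14 -0.0175 -0.0532 0.0011 0 0 0")

```text
clock: 13.32
ee_pos: [0.5127, -0.0247, 0.3327]
tcp_rot: [0.0, 0.988, -0.157, -0.0]
wrist_force: [-3.8, 3.3, 11.7]
gripper_width: 0.219
finger_force: 40.2
```

```bash
python3 lk.py 2
```

```text
t 13.32 lever -0.043 r 0.1406 F [-3.8  3.3 11.7] [ 0.32  0.55 -0.2 ] [(13.317, 0.221), (13.367, 0.221)]
```

send_rows(series="14 -0.0015 -0.0044 -0.0002 0 0 0; 14 -0.0029 -0.0089 -0.0005 0 0 0; 14 -0.0044 -0.0133 -0.0008 0 0 0; 14 -0.0058 -0.0177 -0.0011 0 0 0; 14 -0.0073 -0.0221 -0.0015 0 0 0; 14 -0.0087 -0.0265 -0.002 0 0 0; 14 -0.0102 -0.0309 -0.0024 0 0 0; 14 -0.0116 -0.0353 -0.003 0 0 0; 14 -0.0131 -0.0397 -0.0036 0 0 0; 14 -0.0145 -0.0441 -0.0042 0 0 0; 14 -0.0159 -0.0485 -0.0049 0 0 0; 14 -0.0174 -0.0529 -0.0056 0 0 0")

```text
clock: 14.42
ee_pos: [0.507, -0.041, 0.331]
tcp_rot: [0.001, 0.988, -0.157, -0.001]
wrist_force: [-4.5, 1.1, 11.5]
gripper_width: 0.218
finger_force: 40.2
```

```bash
python3 lk.py 2
```

```text
t 14.42 lever -0.166 r 0.1407 F [-4.5  1.1 11.5] [ 0.11  0.76 -0.22] [(14.417, 0.116), (14.467, 0.0975)]
```

```bash
cat > plan.py <<'E'
import numpy as np,json,sys
from scipy.optimize import least_squares
from arc import *
import arc
g,c,dt=.06/.0069,.1,.01
# log.json: {"lev":[[t,L],...], "obs":[[t,th],...]}
D=json.load(open('log.json'));lev=np.array(D['lev']);ob=np.array(D['obs']);LAG=.03
def sim(q,t0,x,t1,lev):
    L0,w2=q[0],q[1];ts=np.arange(t0,t1+1e-9,dt);out=[]
    Ls=np.interp(ts-LAG,lev[:,0],lev[:,1]);th,v=x
    for L in Ls:
        out.append((th,v));v+=dt*(g*(L-L0)-w2*th-c*v);th+=dt*v
        if th>.22: th,v=.22,min(v,0)
        if th<-.22: th,v=-.22,max(v,0)
    return ts,np.array(out)
def res(q):
    ts,X=sim(q,13.2,(.22,0),ob[-1,0]+.02,lev)
    e=(np.interp(ob[:,0],ts,X[:,0])-ob[:,1])/.002
    return np.r_[e,(q[1]-2.9)/.4]
best=min((least_squares(res,[l,2.9],x_scale=[.02,.4]) for l in(-.08,-.11,-.14,-.17)),key=lambda r:r.cost)
q=best.x;print('L0 %.4f w2 %.2f'%tuple(q),'cost %.1f'%best.cost,'res',np.round(best.fun[-6:]*.002,4))
tn=float(sys.argv[1]);Lc=lev[-1,1];N=int(sys.argv[2]);mx=float(sys.argv[3])
ts,X=sim(q,13.2,(.22,0),tn,lev);x=X[-1];print('now',x)
def seq(u): return np.r_[Lc+np.cumsum(u)]
def f(u):
    Ls=seq(u);t=tn+np.arange(1,N+1)/12
    lv=np.vstack([lev,[tn,Lc],np.c_[t,Ls]])
    _,Y=sim(q,tn,x,tn+N/12+.1,lv)
    return np.r_[Y[-1,0]*100,Y[-1,1]*100,(Ls[-1]-q[0])*200,u*3,np.diff(u)*5,Y[::8,0]*1]
r=least_squares(f,np.zeros(N),bounds=(-mx,mx));Ls=np.round(seq(r.x),3)
lv=np.vstack([lev,[tn,Lc],np.c_[tn+np.arange(1,N+1)/12,Ls]]);ts,Y=sim(q,tn,x,tn+N/12+.1,lv)
print('pred end',Y[-1],'minmax',Y.min(0),Y.max(0));print(Ls.tolist())
arc.f0=Lc;print('; '.join(row(l) for l in Ls))
E
cat > log.json <<'E'
{"lev":[[13.367,-0.04],[14.367,-0.16],[14.517,-0.16]],"obs":[[13.367,0.22],[14.417,0.116],[14.467,0.0975]]}
E
python3 plan.py 14.517 12 .03
```

```text
L0 -0.1292 w2 2.88 cost 0.1 res [ 0.     -0.0008  0.0007 -0.0001]
now [ 0.08253378 -0.3726216 ]
pred end [-0.20812372  0.07417836] minmax [-0.22       -0.45989625] [0.08253378 0.07417836]
[-0.159, -0.159, -0.158, -0.158, -0.157, -0.157, -0.156, -0.163, -0.186, -0.212, -0.182, -0.152]
14 0.0001 0.0004 0.0001 0 0 0; 14 0.0001 0.0004 0.0001 0 0 0; 14 0.0003 0.0009 0.0001 0 0 0; 14 0.0003 0.0009 0.0001 0 0 0; 14 0.0004 0.0013 0.0002 0 0 0; 14 0.0004 0.0013 0.0002 0 0 0; 14 0.0006 0.0018 0.0003 0 0 0; 14 -0.0004 -0.0013 -0.0002 0 0 0; 14 -0.0037 -0.0114 -0.0021 0 0 0; 14 -0.0074 -0.0227 -0.0045 0 0 0; 14 -0.0032 -0.0096 -0.0017 0 0 0; 14 0.0012 0.0035 0.0006 0 0 0
```

```bash
python3 - <<'E'
s=open('plan.py').read()
s=s.replace("def sim(q,t0,x,t1,lev):","def sim(q,t0,x,t1,lev,stop=True):").replace("if th>.22:","if stop and th>.22:").replace("if th<-.22:","if stop and th<-.22:").replace("N/12+.1,lv)\n    return","N/12+.1,lv,False)\n    return")
open('plan.py','w').write(s)
E
python3 plan.py 14.517 14 .035
```

```text
L0 -0.1292 w2 2.88 cost 0.1 res [ 0.     -0.0008  0.0007 -0.0001]
now [ 0.08253378 -0.3726216 ]
pred end [-0.02622635  0.02046821] minmax [-0.08030559 -0.40793722] [0.08253378 0.13888844]
[-0.125, -0.09, -0.055, -0.02, 0.015, -0.018, -0.053, -0.088, -0.123, -0.158, -0.193, -0.208, -0.173, -0.138]
14 0.0050 0.0154 0.0023 0 0 0; 14 0.0101 0.0308 0.0041 0 0 0; 14 0.0152 0.0463 0.0053 0 0 0; 14 0.0203 0.0618 0.0059 0 0 0; 14 0.0254 0.0773 0.0059 0 0 0; 14 0.0206 0.0627 0.0059 0 0 0; 14 0.0155 0.0471 0.0053 0 0 0; 14 0.0104 0.0317 0.0042 0 0 0; 14 0.0053 0.0162 0.0024 0 0 0; 14 0.0003 0.0009 0.0001 0 0 0; 14 -0.0047 -0.0144 -0.0027 0 0 0; 14 -0.0069 -0.0209 -0.0041 0 0 0; 14 -0.0019 -0.0057 -0.0010 0 0 0; 14 0.0032 0.0096 0.0015 0 0 0
```

send_rows(series="14 0.005 0.0154 0.0023 0 0 0; 14 0.0101 0.0308 0.0041 0 0 0; 14 0.0152 0.0463 0.0053 0 0 0; 14 0.0203 0.0618 0.0059 0 0 0; 14 0.0254 0.0773 0.0059 0 0 0; 14 0.0206 0.0627 0.0059 0 0 0; 14 0.0155 0.0471 0.0053 0 0 0; 14 0.0104 0.0317 0.0042 0 0 0; 14 0.0053 0.0162 0.0024 0 0 0")

```text
clock: 15.27
ee_pos: [0.5088, -0.0359, 0.3317]
tcp_rot: [0.001, 0.988, -0.157, -0.0]
wrist_force: [-6.4, 2.1, 10.6]
gripper_width: 0.219
finger_force: 40.3
```

```bash
python3 lk.py 4
```

```text
t 15.27 lever -0.128 r 0.1407 F [-6.4  2.1 10.6] [ 0.22  0.72 -0.14] [(15.267, -0.0305), (15.317, -0.0194), (15.367, -0.0117), (15.417, -0.0008)]
```

```bash
cat > log.json <<'E'
{"lev":[[13.367,-0.04],[14.367,-0.16],[14.517,-0.16],[14.6,-0.125],[14.684,-0.09],[14.767,-0.055],[14.85,-0.02],[14.934,0.015],[15.017,-0.018],[15.1,-0.053],[15.184,-0.088],[15.267,-0.123],[15.467,-0.123]],"obs":[[13.367,0.22],[14.417,0.116],[14.467,0.0975],[15.267,-0.0305],[15.317,-0.0194],[15.367,-0.0117],[15.417,-0.0008]]}
E
python3 plan.py 15.467 14 .03
```

```text
L0 -0.1430 w2 3.45 cost 2.9 res [ 0.0017 -0.0017 -0.0022  0.0012  0.0019  0.0027]
now [0.01139747 0.24120403]
pred end [ 0.00262733 -0.00142221] minmax [ 0.00262733 -0.18265328] [0.0824507  0.24560591]
[-0.153, -0.183, -0.213, -0.243, -0.23, -0.2, -0.17, -0.14, -0.11, -0.08, -0.052, -0.082, -0.112, -0.142]
14 -0.0043 -0.0132 -0.0019 0 0 0; 14 -0.0086 -0.0263 -0.0043 0 0 0; 14 -0.0129 -0.0393 -0.0070 0 0 0; 14 -0.0172 -0.0523 -0.0102 0 0 0; 14 -0.0153 -0.0467 -0.0088 0 0 0; 14 -0.0111 -0.0337 -0.0058 0 0 0; 14 -0.0068 -0.0206 -0.0032 0 0 0; 14 -0.0025 -0.0075 -0.0010 0 0 0; 14 0.0019 0.0057 0.0007 0 0 0; 14 0.0062 0.0190 0.0020 0 0 0; 14 0.0103 0.0313 0.0029 0 0 0; 14 0.0059 0.0181 0.0020 0 0 0; 14 0.0016 0.0048 0.0006 0 0 0; 14 -0.0027 -0.0083 -0.0012 0 0 0
```

send_rows(series="14 -0.0043 -0.0132 -0.0019 0 0 0; 14 -0.0086 -0.0263 -0.0043 0 0 0; 14 -0.0129 -0.0393 -0.007 0 0 0; 14 -0.0172 -0.0523 -0.0102 0 0 0; 14 -0.0153 -0.0467 -0.0088 0 0 0; 14 -0.0111 -0.0337 -0.0058 0 0 0; 14 -0.0068 -0.0206 -0.0032 0 0 0; 14 -0.0025 -0.0075 -0.001 0 0 0")

```text
clock: 16.13
ee_pos: [0.5076, -0.0391, 0.3313]
tcp_rot: [0.002, 0.987, -0.158, -0.001]
wrist_force: [-6.1, -0.6, 11.3]
gripper_width: 0.219
finger_force: 40.2
```

```bash
python3 lk.py 4
```

```text
t 16.13 lever -0.152 r 0.1407 F [-6.1 -0.6 11.3] [-0.16  0.82 -0.22] [(16.133, 0.025), (16.183, 0.0123), (16.233, 0.0073), (16.283, -0.0072)]
```

```bash
cat > log.json <<'E'
{"lev":[[13.367,-0.04],[14.367,-0.16],[14.517,-0.16],[14.6,-0.125],[14.684,-0.09],[14.767,-0.055],[14.85,-0.02],[14.934,0.015],[15.017,-0.018],[15.1,-0.053],[15.184,-0.088],[15.267,-0.123],[15.467,-0.123],[15.55,-0.153],[15.634,-0.183],[15.717,-0.213],[15.8,-0.243],[15.884,-0.23],[15.967,-0.2],[16.05,-0.17],[16.133,-0.14],[16.333,-0.14]],"obs":[[13.367,0.22],[14.417,0.116],[14.467,0.0975],[15.267,-0.0305],[15.317,-0.0194],[15.367,-0.0117],[15.417,-0.0008],[16.133,0.025],[16.183,0.0123],[16.233,0.0073],[16.283,-0.0072]]}
E
sed -i 's/ts-LAG/ts-q[2]/; s/(q\[1\]-2.9)\/.4\]/(q[1]-2.9)\/.4,(q[2]-.05)\/.03]/; s/\[l,2.9\],x_scale=\[.02,.4\]/[l,2.9,.05],x_scale=[.02,.4,.03]/; s/w2 %.2f/w2 %.2f lag %.3f/' plan.py
python3 plan.py 16.333 14 .025
```

```text
L0 -0.1389 w2 3.14 lag 0.001 cost 4.4 res [-0.0015  0.0018 -0.0026  0.0024  0.0012 -0.0033]
now [-0.0136087  -0.18730472]
pred end [ 0.00050198 -0.00035544] minmax [-0.05562466 -0.18730472] [0.00052794 0.12470339]
[-0.115, -0.091, -0.077, -0.075, -0.084, -0.101, -0.123, -0.147, -0.167, -0.181, -0.186, -0.18, -0.164, -0.139]
14 0.0036 0.0110 0.0015 0 0 0; 14 0.0071 0.0216 0.0026 0 0 0; 14 0.0091 0.0278 0.0032 0 0 0; 14 0.0094 0.0286 0.0033 0 0 0; 14 0.0081 0.0247 0.0029 0 0 0; 14 0.0056 0.0172 0.0022 0 0 0; 14 0.0025 0.0075 0.0010 0 0 0; 14 -0.0010 -0.0031 -0.0005 0 0 0; 14 -0.0039 -0.0118 -0.0019 0 0 0; 14 -0.0059 -0.0179 -0.0031 0 0 0; 14 -0.0066 -0.0201 -0.0035 0 0 0; 14 -0.0057 -0.0175 -0.0030 0 0 0; 14 -0.0035 -0.0105 -0.0017 0 0 0; 14 0.0001 0.0004 0.0001 0 0 0
```

Good fit, so I send the whole sequence.

send_rows(series="14 0.0036 0.011 0.0015 0 0 0; 14 0.0071 0.0216 0.0026 0 0 0; 14 0.0091 0.0278 0.0032 0 0 0; 14 0.0094 0.0286 0.0033 0 0 0; 14 0.0081 0.0247 0.0029 0 0 0; 14 0.0056 0.0172 0.0022 0 0 0; 14 0.0025 0.0075 0.001 0 0 0; 14 -0.001 -0.0031 -0.0005 0 0 0; 14 -0.0039 -0.0118 -0.0019 0 0 0; 14 -0.0059 -0.0179 -0.0031 0 0 0; 14 -0.0066 -0.0201 -0.0035 0 0 0; 14 -0.0057 -0.0175 -0.003 0 0 0; 14 -0.0035 -0.0105 -0.0017 0 0 0; 14 0.0001 0.0004 0.0001 0 0 0")

```text
clock: 17.5
ee_pos: [0.5076, -0.0392, 0.3313]
tcp_rot: [0.002, 0.987, -0.158, -0.001]
wrist_force: [-5.7, -0.6, 11.1]
gripper_width: 0.216
finger_force: 40.2
```

```bash
python3 lk.py 8
```

```text
t 17.50 lever -0.153 r 0.1407 F [-5.7 -0.6 11.1] [-0.1   0.87 -0.2 ] [(17.5, -0.0023), (17.55, -0.0017), (17.6, -0.0015), (17.65, -0.0016), (17.7, -0.0021), (17.75, -0.0019), (17.8, 0.0001), (17.85, 0.0009)]
```

send_rows(series="14 0 0 0 0 0 0; 14 0 0 0 0 0 0; 14 0 0 0 0 0 0; 14 0 0 0 0 0 0; 14 0 0 0 0 0 0; 14 0 0 0 0 0 0; 14 0 0 0 0 0 0; 14 0 0 0 0 0 0; 14 0 0 0 0 0 0; 14 0 0 0 0 0 0; 14 0 0 0 0 0 0; 14 0 0 0 0 0 0; 14 0 0 0 0 0 0; 14 0 0 0 0 0 0; 14 0 0 0 0 0 0; 14 0 0 0 0 0 0")

```text
clock: 19.23
ee_pos: [0.5078, -0.0385, 0.3313]
tcp_rot: [0.001, 0.988, -0.157, -0.001]
wrist_force: [-4.5, 0.4, 11.7]
gripper_width: 0.219
finger_force: 40.3
```

```bash
python3 lk.py 6
```

```text
t 19.23 lever -0.147 r 0.1407 F [-4.5  0.4 11.7] [ 0.05  0.76 -0.25] [(19.233, -0.0005), (19.283, -0.0016), (19.333, -0.0025), (19.383, -0.0011), (19.433, -0.0014), (19.483, -0.0022)]
```

send_rows(series="24 0 0 0.002 0 0 0; 30 0 0 0.002 0 0 0; 45 0 0 0.002 0 0 0; 45 0 0 0.002 0 0 0; 45 0 0 0.002 0 0 0; 45 0 0 0.002 0 0 0; 45 0 0 0.002 0 0 0; 45 0 0 0.002 0 0 0")

```text
clock: 20.2
ee_pos: [0.5099, -0.038, 0.3291]
tcp_rot: [0.0, 0.988, -0.157, -0.0]
wrist_force: [-0.1, 0.3, -0.1]
gripper_width: 0.525
finger_force: 0.0
```

```bash
python3 lk.py 6
```

```text
t 20.20 lever -0.142 r 0.1383 F [-0.1  0.3 -0.1] [ 0.02 -0.    0.04] [(20.2, -0.0116), (20.25, -0.0112), (20.3, -0.0117), (20.35, -0.0118), (20.4, -0.0117), (20.45, -0.013)]
```

send_rows(series="45 0 0 0.03 0 0 0; 45 0 0 0.08 0 0 0; 45 0 0 0.16 0 0 0; 45 0 0 0.26 0 0 0; 45 -0.1 0 0.34 0 0 0; 45 -0.2 0 0.34 0 0 0; 45 -0.3 0 0.34 0 0 0; 45 -0.3 0 0.34 0 0 0; 45 -0.3 0 0.34 0 0 0; 45 -0.3 0 0.34 0 0 0; 45 -0.3 0 0.34 0 0 0; 45 -0.3 0 0.34 0 0 0; 45 -0.3 0 0.34 0 0 0; 45 -0.3 0 0.34 0 0 0; 45 -0.3 0 0.34 0 0 0; 45 -0.3 0 0.34 0 0 0; 45 -0.3 0 0.34 0 0 0; 45 -0.3 0 0.34 0 0 0; 45 -0.3 0 0.34 0 0 0; 45 -0.3 0 0.34 0 0 0")

```text
clock: 22.17
ee_pos: [0.4199, -0.038, 0.4313]
tcp_rot: [0.0, 0.988, -0.157, 0.0]
wrist_force: [0.1, -0.3, 0.6]
gripper_width: 0.527
finger_force: 0.0
```

```bash
python3 lk.py 4
```

```text
t 22.17 lever -0.197 r 0.2438 F [ 0.1 -0.3  0.6] [ 0.03  0.   -0.01] [(22.167, -0.0029), (22.217, -0.0034), (22.267, -0.0017), (22.317, -0.002)]
```

send_rows(series="45 0 0 0 0 0 0; 45 0 0 0 0 0 0; 45 0 0 0 0 0 0; 45 0 0 0 0 0 0; 45 0 0 0 0 0 0; 45 0 0 0 0 0 0; 45 0 0 0 0 0 0; 45 0 0 0 0 0 0; 45 0 0 0 0 0 0; 45 0 0 0 0 0 0; 45 0 0 0 0 0 0; 45 0 0 0 0 0 0; 45 0 0 0 0 0 0; 45 0 0 0 0 0 0; 45 0 0 0 0 0 0; 45 0 0 0 0 0 0; 45 0 0 0 0 0 0; 45 0 0 0 0 0 0; 45 0 0 0 0 0 0; 45 0 0 0 0 0 0")

```text
clock: 24.03
ee_pos: [0.4199, -0.038, 0.4313]
tcp_rot: [0.0, 0.988, -0.157, -0.0]
wrist_force: [-0.6, 0.9, 0.2]
gripper_width: 0.53
finger_force: 0.0
```

```bash
python3 lk.py 4
```

```text
t 24.03 lever -0.197 r 0.2438 F [-0.6  0.9  0.2] [ 0.05 -0.03 -0.04] [(24.033, -0.0117), (24.083, -0.0117), (24.133, -0.0117), (24.183, -0.0124)]
```

send_rows(series="45 0 0 0 0 0 0; 45 0 0 0 0 0 0; 45 0 0 0 0 0 0; 45 0 0 0 0 0 0; 45 0 0 0 0 0 0; 45 0 0 0 0 0 0; 45 0 0 0 0 0 0; 45 0 0 0 0 0 0; 45 0 0 0 0 0 0; 45 0 0 0 0 0 0; 45 0 0 0 0 0 0; 45 0 0 0 0 0 0; 45 0 0 0 0 0 0; 45 0 0 0 0 0 0; 45 0 0 0 0 0 0; 45 0 0 0 0 0 0; 45 0 0 0 0 0 0; 45 0 0 0 0 0 0; 45 0 0 0 0 0 0; 45 0 0 0 0 0 0")

```text
clock: 25.9
ee_pos: [0.42, -0.038, 0.4313]
tcp_rot: [0.0, 0.988, -0.157, -0.0]
wrist_force: [-0.6, -0.5, -0.0]
gripper_width: 0.531
finger_force: 0.0
```

```bash
python3 lk.py 4; python3 -c "from h import *;c=cap('scene');cv2.imwrite('pics/z.png',cv2.resize(c['pixels'][185:350,225:385,::-1],None,fx=3.6,fy=3.6,interpolation=cv2.INTER_CUBIC))"
```

```text
t 25.90 lever -0.197 r 0.2438 F [-0.6 -0.5 -0. ] [ 0.01  0.01 -0.01] [(25.9, -0.0027), (25.95, -0.0021), (26.0, -0.0033), (26.05, -0.0029)]
```

View pics/z.png

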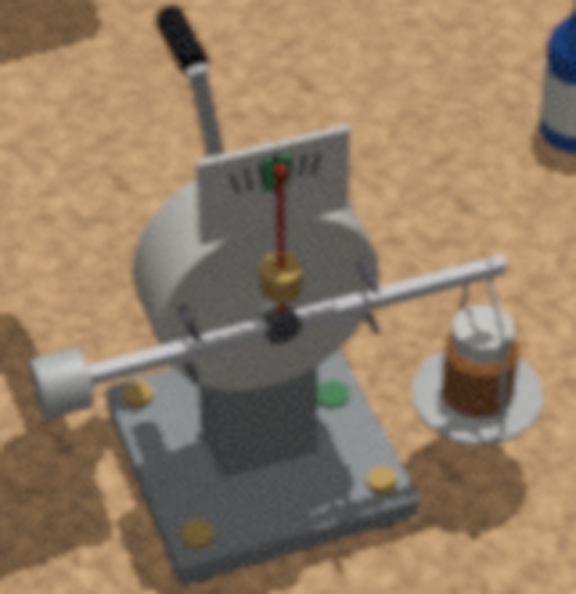

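The needle tip, at (280,170) in the crop, floats within the green zone at (275,172), and the lever is free. I wait a little longer for margin, then hand in.

send_rows(series="45 0 0 0 0 0 0; 45 0 0 0 0 0 0; 45 0 0 0 0 0 0; 45 0 0 0 0 0 0; 45 0 0 0 0 0 0; 45 0 0 0 0 0 0; 45 0 0 0 0 0 0; 45 0 0 0 0 0 0; 45 0 0 0 0 0 0; 45 0 0 0 0 0 0; 45 0 0 0 0 0 0; 45 0 0 0 0 0 0; 45 0 0 0 0 0 0; 45 0 0 0 0 0 0; 45 0 0 0 0 0 0; 45 0 0 0 0 0 0; 45 0 0 0 0 0 0; 45 0 0 0 0 0 0; 45 0 0 0 0 0 0; 45 0 0 0 0 0 0")

```text
clock: 27.82
ee_pos: [0.4199, -0.038, 0.4313]
tcp_rot: [0.0, 0.988, -0.157, -0.0]
wrist_force: [-0.3, 0.2, -0.1]
gripper_width: 0.527
finger_force: 0.0
```

```bash
python3 -c "from h import *;print(bot.sign_off())"
```

```text
the job is handed in; nothing more can be done
None
```

The job is handed in, no verdict shown: the jar balances at a lever angle of about -0.14 rad, every needle reading in the last 8.5 s I measured was within about 0.013 rad of zero, and the lever is released with the arm clear.

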